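# Open the gauge's sprung dust hood and close its jaw on the pawn

### The arm

A 6-joint arm with a two-finger parallel gripper is mounted at the origin on the work surface. World frame = base frame: x ahead of the robot, y to its left, z up, the work surface at z = 0. Lengths are in m, angles in rad, forces in N, time in s.
With the tool pointing down it reaches from about 0.375 to 0.9 m from the base axis. Payload 3.1 kg.
Tool frame: the origin (TCP) lies midway between the tips of the shut fingers; the grasp point (between the pads) lies 19 mm behind it; x points along the fingers, z is the direction in which the jaws open and shut, and the axes are right-handed (so a half turn about x gives the same grasp; the last joint's range is limited). The gripper opens to 87 mm and grips with 3 to 60 N. Pads are 19 mm wide; open, the fingers measure 117 mm over their backs; the gripper's body (75 mm by 190 mm) begins 51 mm behind the grasp point.
Start: joints at [-1.51, 0.527, 1.433, -0, 1.181, -0.178], TCP at [0.148, -0.607, 0.223] pointing down, gripper open.
Joint ranges: [-3.08, 3.08], [-0.75, 2.2], [0.22, 2.44], [-1.43, 4.57], [0, 2.65], [-2.85, 2.85]. Speed limits (rad/s): [2.79, 2.79, 3.14, 3.14, 3.14, 3.14].

### API

Orientations are given as a unit quaternion [x, y, z, w].
In Python, from rig import robot, optics, workorder gives the robot as it stands.
- The arm moves only by the tool arm_command, never from a script. Its argument "plan" is a list of rows, each a list of 7 numbers: the shift along the tool's x, y, z in cm, then the turn, a rotation vector about the tool's x, y, z in rad, then the finger opening in cm, from 0 to 8.7. In form: [[x, y, z, ax, ay, az, gripper], ...]. A call has 1 to 12 rows; each row shifts and turns the pose as measured when the row begins, along the tool's axes as they then stand; what a row does not reach is not made up. A row lasts 1/8 s, in which the tool goes at most 62.5 mm and 10.7 degrees, less where a joint would pass 70% of its speed; a pose out of reach is approached as far as the arm can. A call with a gripper value outside its range is refused whole. The fingers move at their own pace and stop on an object; "grip_force" is the grip in N (left out, the last holds). Time passes only in rows, so rows that do not move let the fingers close. It gives the time, the measured TCP pose, the force and the opening at its end, in the units of the state.
- robot.get_obs(): the state, without advancing time (a new reading comes with each control period).
- optics.camera(name): name is "scene" or "top" or "wrist"; returns (picture, depth): 384x512x3 uint8, blue, green, red; 384x512 float32, m along the optical axis (not along the pixel's ray), 0 where there is no reading.
- optics.camera_info(name): a dict with "mtx" (3x3 intrinsics, pixels), "k1" (the pictures are not rectified: a ray, as slopes to the right and down, at radius r is drawn at 1 + k1 r^2 times it, then the intrinsics apply), "position" and "rotation" of the camera in the world; the wrist camera has in their place "tool_from_camera" (4x4, takes a point from camera to tool coordinates, whose origin is the TCP and whose axes are the tool frame's). Camera axes: x right, y down, z forward; pixel columns grow to the right and rows downward; lengths in m; the calibration is good to about 2 mm. A picture is of the moment at which its call begins: read the wrist's pose just before it. camera_info takes no time and is no camera call.
- workorder.hand_in(): hands the job in, once; it reports no verdict.
The state is a dict: "time": time; "q": joint angles; "joint_velocities": joint speeds; "joint_torque": joint torques, N m; "position": TCP position; "tool_rot": TCP orientation; "ft_force": force on the tool from outside, world axes, zero at the start; "moment": the same for the moment, N m; "grip_width": finger opening in m.
Only numpy, scipy, OpenCV 4.12 (cv2) and the standard library are available. Lean on these libraries where they do the work, as an engineer would, in place of code of your own. Each camera call takes 0.05 s, during which the arm holds its last target. There are 200 camera calls.

### The job

Lift the clear dust hood of the sizing gauge by the bar along its free edge and swing it back past the point where its spring takes over, so that it stays fully open by itself. Then gently slide the gauge's loose jaw along until the soapstone pawn's foot is nipped between it and the fixed jaw, touching both, with the pawn still standing upright. Leave the bowls, the tortoise and the chuck key where they are.

Things in the scene. Friction and masses are not known exactly. Their poses are not given: they have to be found in the camera images.
- gauge: Sizing gauge fixed to the bench: grey base plate, x -115 to 105 mm, y -160 to 160 mm, its top (the pawn stands on it) at z = 12 mm. Origin on the bench; x points about to the robot's right, to the hood's hinge, y about away from the robot, from the sliding to the fixed jaw, z up. A steel bar runs along y at x = 40 mm. Hinge posts 134 mm high at x = 90, y = -165 and 165 mm.
- hood (a joint): Angle of the clear hood (rad): 0 closed (level), 2.1 fully open, leaning back beyond its hinge against a stop. Spring and weight (0.6 kg) hold it shut: about 6 N straight up at the bar start it moving. Let go below about 1.2 rad it falls shut; beyond about 1.3 rad the spring throws it fully open and holds it.
- hood_bar (a point): Middle of the hood's lifting bar: dark steel round bar, 12 mm thick, 180 mm long, parallel to the gauge's y, on end struts 90 mm either side, out from the hood's free edge (the robot's left), 115 mm above the bench when closed. Clear gap of 34 mm between bar and hood frame. Below that frame hangs a clear apron, 70 mm long, leaning inwards (away from the bar) by 0.42 rad.
- hood_hinge (a point): Middle of the hood's hinge axis (parallel to the gauge's y), 115 mm above the bench. The bar travels on an arc of 225 mm radius about it, up and then over to the robot's right. The hood is 310 mm wide, 185 mm deep; its clear sides hang 64 mm down.
- jaw (a joint): Travel of the sliding jaw (m), 0 to 0.11, growing towards the fixed jaw; its face is at y = -75 mm + travel in the gauge's frame. The two jaws are 70 mm apart, just touching the pawn's foot on both sides, at 0.090. About 2.5 N slide it and it stays where it is left; pushing the pawn along adds 1 to 5 N.
- jaw_back (a point): Point on the sliding jaw's back, the flat side to push (towards +y of the gauge), 50 mm above the bench, in line with the pawn (gauge x = -30 mm). The jaw is a steel plate 20 mm thick, from x -75 to 50 mm and 14 to 74 mm above the bench. A dark block at x 20 to 60 mm carries it on the bar and stands 25 mm out behind its back.
- fixed_face (a point): Point on the inner face of the fixed jaw (a steel plate like the sliding one), at x = -30, y = 85 mm in the gauge's frame, 50 mm above the bench.
- pawn_center (a point): Half-way up the axis of the speckled soapstone pawn (85 mm high, about 0.4 kg) that stands upright between the jaws on the gauge's plate, 7 to 26 mm off the fixed jaw. Its foot is a disc of 70 mm diameter, 22 mm high; its head is 32 mm across.
- pawn: The same pawn; origin under the middle of its foot, z along its axis.
- bowls: Bystander: nest of three soapstone bowls, 150 mm across, 71 mm high, to one side of the gauge. Origin under its middle.
- tortoise: Bystander: pink soapstone tortoise, 140 mm long, 54 mm high, to one side of the gauge. Origin under its middle.
- chuck_key: Bystander: brass T-shaped drill chuck key, 92 mm long, lying to the right of the gauge's near end. Origin under its cross bar.

How it is judged:
On the way, in this order (a step that is already met when the one before it is completed fails the run):
1. the hood stands fully open by itself, untouched (value of joint hood above 1.95 rad and contact force between the fingers and hood below 0.1 N), for 0.3 s.
2. the sliding jaw is closed on the pawn, which stands against the fixed jaw (value of joint jaw above 0.0865 m and y of pawn_center in the frame of gauge above 0.0465 m and x of pawn_center in the frame of gauge between -0.06 and 0 m and angle between pawn_center's own z axis and vertical below 0.06 rad and height (world z) of pawn_center below 0.06 m), for 0.2 s.
At the end, for the whole second after the job is handed in: The hood rests open beyond 1.95 rad by itself; the jaw's travel is over 86.5 mm, the pawn's axis is within 38.5 mm of the fixed jaw's face and 30 mm of the jaws' middle line (x = -30 mm); the pawn stands upright (0.06 rad) on the plate, at rest; nothing else has moved over 20 mm (all of step 2 and value of joint hood above 1.95 rad and linear speed of pawn below 0.02 m/s); the robot touches nothing.
It fails at once if the pawn is squeezed or struck harder than 45 N by the sliding jaw (contact force between jaw and pawn above 45 N).
It fails at once if the pawn is knocked over (angle between pawn_center's own z axis and vertical above 0.4 rad).
It fails at once if the bowls, the tortoise or the chuck key are moved by more than 20 mm (distance of any of bowls, tortoise, chuck_key from where it was at the start of the episode above 0.02 m).
It also fails if it takes over 56 s, if anything falls off the work surface, if the arm or the gripper's body presses on something with over 40 N, if the wrist force passes 120 N, or if a joint passes its speed limit or range.

## Working session

There is one attempt and no reset: what is moved stays moved. The work goes in short steps, Python scripts to look and compute and a tool call to move; the robot and the scene stay as the last step left them, time stands still between calls to the robot, and variables do not carry over. Pictures are saved under pics/ and viewed, about 8 in all and at most 12, crops included, and the job is handed in when it is done.

Besides the shell and the picture viewer there is one more tool, called after ">>>" as name([rows], argument=value, ...), one row to a line, values as JSON. arm_command: Moves the arm, as the interface text tells. Its arguments: {"type":"object","properties":{"plan":{"type":"array"},"grip_force":{"type":"number"}},"required":["plan"]}

```bash
mkdir -p pics; ls
cat > h.py <<'E'
import numpy as np,cv2
from scipy.spatial.transform import Rotation as R
from rig import robot,optics,workorder
def ray(name,u,v):
    c=optics.camera_info(name);K=np.array(c["mtx"]);d=np.array([(u-K[0,2])/K[0,0],(v-K[1,2])/K[1,1]]);s=d.copy()
    for _ in range(20): s=d/(1+c["k1"]*(s@s))
    return np.array([s[0],s[1],1.])
def campose(name):
    c=optics.camera_info(name)
    if name!="wrist":
        r=np.array(c["rotation"]); 
        return (r if r.shape==(3,3) else R.from_quat(r).as_matrix()),np.array(c["position"])
    o=robot.get_obs();T=np.array(c["tool_from_camera"]);Q=R.from_quat(o["tool_rot"]).as_matrix()
    return Q@T[:3,:3],Q@T[:3,3]+np.array(o["position"])
def pt(name,u,v,depth=None,z=None):
    M,p=campose(name);r=M@ray(name,u,v)
    return p+r*(depth if z is None else (z-p[2])/r[2])
def proj(name,X):
    c=optics.camera_info(name);K=np.array(c["mtx"]);M,p=campose(name);q=M.T@(np.array(X)-p);s=q[:2]/q[2];s=s*(1+c["k1"]*(s@s))
    return K[0,0]*s[0]+K[0,2],K[1,1]*s[1]+K[1,2]
E
python3 - <<'E'
from h import *
o=robot.get_obs();print(o)
for n in ("scene","top"):
    im,d=optics.camera(n);cv2.imwrite(f"pics/{n}0.png",cv2.resize(im,(800,600),interpolation=cv2.INTER_CUBIC));np.save(f"{n}0.npy",d);print(n,optics.camera_info(n))
E
```

```text
pics
{'time': 0.0, 'q': array([-1.50951377e+00,  5.28457891e-01,  1.43391897e+00, -7.43328287e-06,
        1.18139545e+00, -1.78503750e-01]), 'joint_velocities': array([-0.00050331, -0.00074141, -0.00033096, -0.00044706, -0.00117417,
       -0.00027527]), 'joint_torque': array([-3.91797971e-05, -4.40043783e+01, -1.76591849e+01,  6.34789048e-02,
        5.81862952e-02, -1.69368645e-04]), 'position': array([ 0.14841246, -0.60635875,  0.22157143]), 'tool_rot': array([ 0.43718088,  0.55672794, -0.43603232,  0.55570019]), 'ft_force': array([0.68478801, 0.71963209, 0.25817581]), 'moment': array([ 0.04277642,  0.02588465, -0.04651501]), 'grip_width': 0.08686575127403805}
scene {'mtx': array([[368.74293779,   0.        , 260.97771355],
       [  0.        , 368.74293779, 188.67095675],
       [  0.        ,   0.        ,   1.        ]]), 'k1': -0.11121951341906504, 'position': array([1.36642778, 0.17983236, 0.89061049]), 'rotation': array([ 0.58584025,  0.71014666, -0.29419877, -0.25676839])}
top {'mtx': array([[449.40213392,   0.        , 257.65567306],
       [  0.        , 449.40213392, 195.75782086],
       [  0.        ,   0.        ,   1.        ]]), 'k1': -0.004622793347269714, 'position': array([0.51550736, 0.04839153, 1.31677311]), 'rotation': array([ 0.71048793, -0.70290713,  0.02391354, -0.02359245])}
```

View pics/scene0.png

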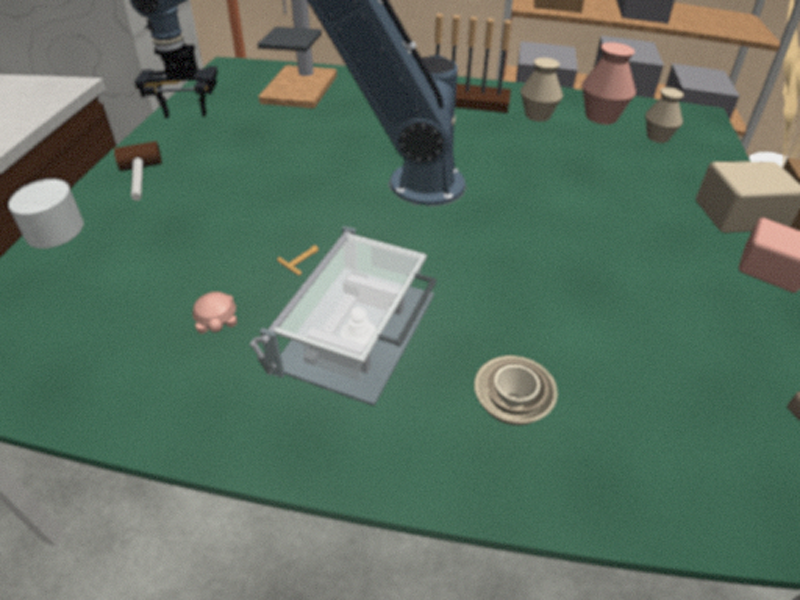

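View pics/top0.png

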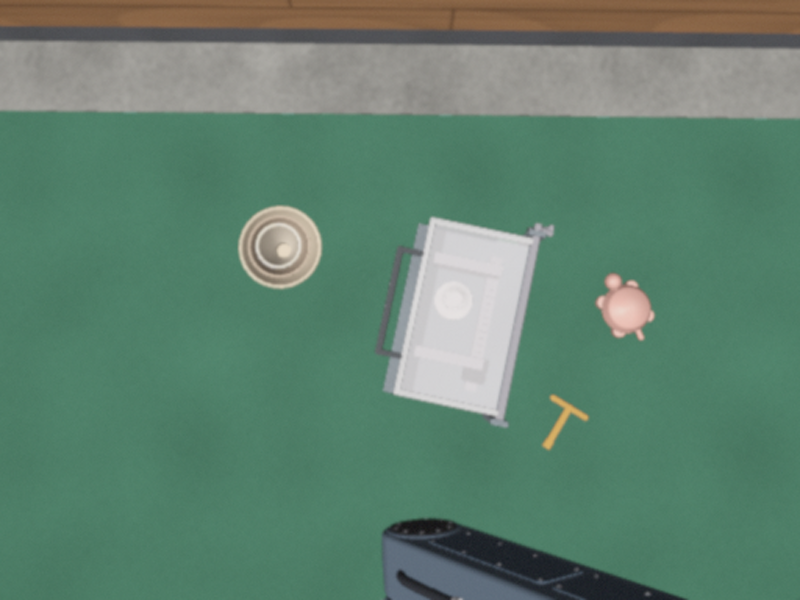

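The top view shows the bar from (401,249) to (380,352), and the hinge post tops at (541,231) and (499,422). These are pixels in the 800x600 copy. I'll fit the gauge frame to them.

```bash
cat >> h.py <<'E'
from scipy.optimize import least_squares
def W(g,P):
    c,s=np.cos(g[2]),np.sin(g[2]);P=np.array(P,float);return np.array([g[0]+c*P[0]-s*P[1],g[1]+s*P[0]+c*P[1],P[2]])
E
python3 - <<'E'
from h import *
s=1.5625
obs=[("top",(401,249),(-135,90,115)),("top",(380,352),(-135,-90,115)),("top",(541,231),(90,165,134)),("top",(499,422),(90,-165,134)),
("top",(385,391),(-115,-160,12)),
("scene",(373,402),(-115,160,12)),("scene",(434,278),(-115,-160,12))]
f=lambda g:np.concatenate([np.array(proj(n,W(g,np.array(P)/1000)))-np.array(u)/s for n,u,P in obs])
r=least_squares(f,[.5,0,-1.6],loss="soft_l1");g=r.x;print(g,f(g).round(1).reshape(-1,2))
np.save("g.npy",g)
for nm,P in dict(bar=(-.135,0,.115),barA=(-.135,.09,.115),barB=(-.135,-.09,.115),hinge=(.09,0,.115),jawback=(-.03,-.095,.05),pawn0=(-.03,.035,.05)).items():print(nm,W(g,P))
print("pawn",pt("top",453/s,300/s,z=.09))
for n,u in (("bowls",(280,247)),("tort",(627,308)),("key",(569,408))):print(n,pt("top",u[0]/s,u[1]/s,z=.03))
for a in ["top","scene"]:
    im,d=optics.camera(a);sc=4;
    (x0,y0,w,h)=(220,125,150,160) if a=="top" else (160,140,130,125)
    c=cv2.resize(im[y0:y0+h,x0:x0+w],None,fx=sc,fy=sc,interpolation=cv2.INTER_CUBIC)
    for P in [(-135,90,115),(-135,-90,115),(90,165,134),(90,-165,134),(-115,160,12),(-115,-160,12),(-30,85,50),(-30,-95,50),(90,160,115),(90,-160,115)]:
        u=(np.array(proj(a,W(g,np.array(P)/1000)))-[x0,y0]+.5)*sc;cv2.drawMarker(c,tuple(int(v) for v in u),(0,0,255),0,10,1)
    cv2.imwrite(f"pics/{a}1.png",c[:600])
E
```

```text
[ 0.58030188 -0.06266445 -1.76569457] [[-0.1 -0. ]
 [-0.4 -0.4]
 [-1.1  0.2]
 [ 1.6  0.6]
 [-0.7 -0.1]
 [-0.3 -0.8]
 [-1.5  8. ]]
bar [0.60644689 0.06977965 0.115     ]
barA [0.69474296 0.05234964 0.115     ]
barB [0.51815083 0.08720965 0.115     ]
hinge [ 0.56287188 -0.15096051  0.115     ]
jawback [ 0.49291049 -0.01483409  0.05      ]
pawn0 [ 0.62044924 -0.04001076  0.05      ]
pawn [ 0.60932854 -0.03993931  0.09      ]
bowls [0.7086544  0.27585864 0.03      ]
tort [ 0.60262103 -0.36413561  0.03      ]
key [ 0.41909495 -0.25655139  0.03      ]
```

View pics/top1.png

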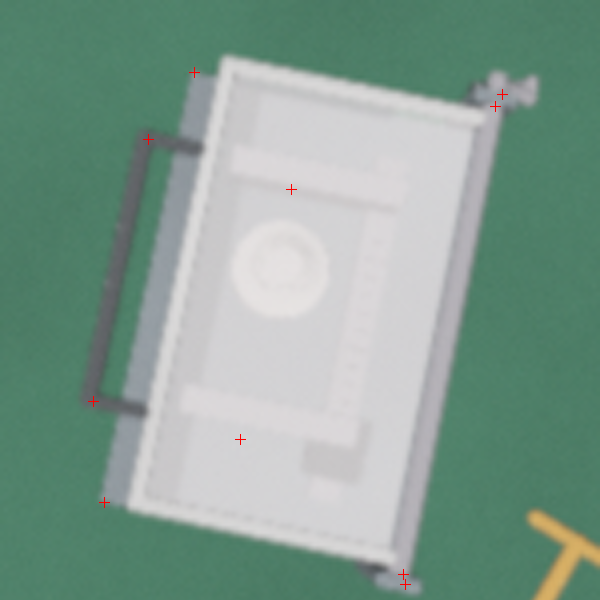

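```bash
cat >> h.py <<'E'
def goal(X,zax,xax=(0,0,-1)):
    "target TCP X, tool z along zax, tool x along xax -> shift in tool frame cm & rotvec"
    o=robot.get_obs();Q=R.from_quat(o["tool_rot"]);x=np.array(xax,float);x/=np.linalg.norm(x);z=np.array(zax,float);z-=x*(x@z);z/=np.linalg.norm(z)
    T=R.from_matrix(np.c_[x,np.cross(z,x),z]);print("pos",np.array(o["position"]).round(4),"F",o["ft_force"].round(1),"t",o["time"],"w",o["grip_width"].round(4))
    print("rotvec",(Q.inv()*T).as_rotvec().round(4),"shift",(Q.inv().apply(np.array(X)-o["position"])*100).round(2),"shift in goal axes",(T.inv().apply(np.array(X)-o["position"])*100).round(2))
E
python3 - <<'E'
from h import *
g=np.load("g.npy");print(R.from_quat(robot.get_obs()["tool_rot"]).as_matrix().round(3))
gx=W(g,(1,0,0))-W(g,(0,0,0))
B=W(g,(-.135,0,.22))
for s in (1,-1): goal(B,s*gx)
p=pt("top",220+276/4,125+268/4,z=.09)[:2]-g[:2];c,s=np.cos(g[2]),np.sin(g[2]);print("pawn g",c*p[0]+s*p[1],-s*p[0]+c*p[1])
E
```

```text
[[-0.     0.971  0.238]
 [ 0.001  0.238 -0.971]
 [-1.     0.    -0.001]]Traceback (most recent call last):
  File "<stdin>", line 5, in <module>
  File "h.py", line 27, in goal
    T=R.from_matrix(np.c_[x,np.cross(z,x),z]);print("pos",np.array(o["position"]).round(4),"F",o["ft_force"].round(1),"t",o["time"],"w",o["grip_width"].round(4))
                                                                                                                                        ^^^^^^^^^^^^^^^^^^^^^
AttributeError: 'float' object has no attribute 'round'
```

```bash
sed -i 's/o\["grip_width"\].round(4)/round(o["grip_width"],4)/' h.py
python3 - <<'E'
from h import *
g=np.load("g.npy")
gx=W(g,(1,0,0))-W(g,(0,0,0))
B=W(g,(-.135,0,.22))
goal(B,gx)
p=pt("top",220+276/4,125+268/4,z=.09)[:2]-g[:2];c,s=np.cos(g[2]),np.sin(g[2]);print("pawn g",c*p[0]+s*p[1],-s*p[0]+c*p[1])
E
```

```text
pos [ 0.1484 -0.6067  0.2219] F [-0.3  0.6  0.1] t 0.2 w 0.0873
rotvec [ 4.347e-01 -1.400e-03  1.000e-04] shift [  0.28  60.56 -54.83] shift in goal axes [  0.19  31.83 -75.23]
pawn g -0.030382276673284685 0.023561583938447418
```

>>> arm_command([
  [0, 0, 0, 0.145, 0, 0, 3.1],
  [0, 0, 0, 0.145, 0, 0, 3.1],
  [0, 0, 0, 0.145, 0, 0, 3.1],
  [0, 2.34, -5.52, 0, 0, 0, 3.1],
  [0, 2.34, -5.52, 0, 0, 0, 3.1],
  [0, 2.34, -5.52, 0, 0, 0, 3.1],
  [0, 2.34, -5.52, 0, 0, 0, 3.1],
  [0, 2.34, -5.52, 0, 0, 0, 3.1],
  [0, 2.34, -5.52, 0, 0, 0, 3.1],
  [0, 2.34, -5.52, 0, 0, 0, 3.1],
  [0, 2.34, -5.52, 0, 0, 0, 3.1],
  [0, 2.34, -5.52, 0, 0, 0, 3.1],
])

```text
time: 1.7
position: [0.4663, -0.1576, 0.2209]
tool_rot: [0.553, 0.441, -0.552, 0.443]
ft_force: [0.8, -0.8, 0.1]
grip_width: 0.0311
```

```bash
cat > st.py <<'E'
from h import *
import sys
g=np.load("g.npy");gx=W(g,(1,0,0))-W(g,(0,0,0))
a=[float(v) for v in sys.argv[1:4]]
goal(W(g,a),gx)
o=robot.get_obs();p=o["position"][:2]-g[:2];c,s=np.cos(g[2]),np.sin(g[2]);print("gauge tcp",(c*p[0]+s*p[1]).round(4),(-s*p[0]+c*p[1]).round(4),o["position"][2].round(4),"q",o["q"].round(2))
E
python3 st.py -.135 0 .22
```

```text
pos [ 0.4663 -0.1576  0.2209] F [ 0.8 -0.8  0.1] t 1.7 w 0.0311
rotvec [-0.0261  0.0011 -0.0035] shift [  0.09   8.69 -25.25] shift in goal axes [  0.09   9.34 -25.02]
gauge tcp 0.1152 -0.0934 0.2209 q [-0.55  0.35  1.76  0.    1.02  1.24]
```

>>> arm_command([
  [0, 1.74, -5.05, -0.026, 0, 0, 3.1],
  [0, 1.87, -5.0, 0, 0, 0, 3.1],
  [0, 1.87, -5.0, 0, 0, 0, 3.1],
  [0, 1.87, -5.0, 0, 0, 0, 3.1],
  [0, 1.87, -5.0, 0, 0, 0, 3.1],
  [0, 0, 0, 0, 0, 0, 3.1],
])

```text
time: 2.45
position: [0.612, 0.082, 0.2205]
tool_rot: [0.546, 0.449, -0.544, 0.453]
ft_force: [0.0, -0.8, -0.8]
grip_width: 0.0312
```

```bash
python3 - <<'E'
from h import *
im,d=optics.camera("wrist");cv2.imwrite("pics/w1.png",cv2.resize(im,(768,576)));np.save("w1.npy",d)
g=np.load("g.npy")
for y in(.09,0,-.09):print(proj("wrist",W(g,(-.135,y,.115))))
E
python3 st.py -.135 0 .22
```

```text
(np.float64(271.7242062997511), np.float64(80.0479474576868))
(np.float64(269.87526761002397), np.float64(191.74476874114646))
(np.float64(268.0794689434672), np.float64(286.1577792903727))
pos [0.6108 0.0804 0.2202] F [-0.2  0.4 -0.5] t 2.5 w 0.031
rotvec [ 0.0059  0.0024 -0.0043] shift [ 0.03 -0.22  1.13] shift in goal axes [ 0.02 -0.22  1.13]
gauge tcp -0.1463 0.0022 0.2202 q [-0.05  0.52  1.46 -0.    1.16  1.71]
```

View pics/w1.png

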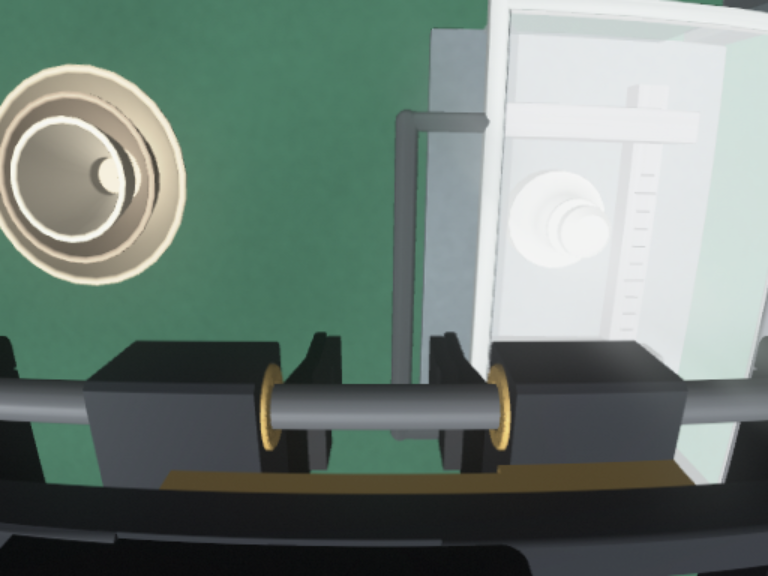

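>>> arm_command([
  [0, -0.2, 1.13, 0.006, 0.0, -0.004, 3.1],
  [0, 0, 0, 0, 0, 0, 3.1],
  [3, 0, 0, 0, 0, 0, 3.1],
  [3, 0, 0, 0, 0, 0, 3.1],
  [2, 0, 0, 0, 0, 0, 3.1],
])

```text
time: 3.12
position: [0.6055, 0.0619, 0.1411]
tool_rot: [0.548, 0.445, -0.548, 0.448]
ft_force: [0.1, -0.3, 0.3]
grip_width: 0.0309
```

```bash
python3 st.py -.135 0 .096
```

```text
pos [0.6055 0.0619 0.1411] F [ 0.1 -0.3  0.3] t 3.125 w 0.0309
rotvec [-0.0096  0.0031 -0.0038] shift [ 4.51 -0.08 -0.81] shift in goal axes [ 4.51 -0.06 -0.8 ]
gauge tcp -0.127 0.0006 0.1411 q [-0.08  0.6   1.55 -0.    0.98  1.7 ]
```

>>> arm_command([
  [0, 0, -0.8, -0.009, 0.0, -0.004, 3.1],
  [0, 0, 0, 0, 0, 0, 3.1],
])

```text
time: 3.38
position: [0.606, 0.068, 0.1406]
tool_rot: [-0.545, -0.448, 0.549, -0.448]
ft_force: [0.0, -0.7, -0.4]
grip_width: 0.031
```

```bash
python3 st.py -.135 0 .096
```

```text
pos [0.606  0.068  0.1406] F [ 0.  -0.7 -0.4] t 3.375 w 0.031
rotvec [-0.0037  0.0033  0.0033] shift [ 4.46  0.02 -0.19] shift in goal axes [ 4.46  0.01 -0.18]
gauge tcp -0.1332 -0.0001 0.1406 q [-0.07  0.61  1.54 -0.    0.99  1.7 ]
```

>>> arm_command([
  [1.5, 0, -0.15, 0, 0, 0, 3.1],
  [1.5, 0, 0, 0, 0, 0, 3.1],
  [1.4, 0, 0, 0, 0, 0, 3.1],
  [0, 0, 0, 0, 0, 0, 3.1],
])

```text
time: 3.88
position: [0.607, 0.0692, 0.0952]
tool_rot: [-0.546, -0.447, 0.548, -0.448]
ft_force: [-1.0, -0.1, 0.2]
grip_width: 0.0308
```

```bash
python3 st.py -.135 0 .096
```

```text
pos [0.607  0.0692 0.0952] F [-1.  -0.1  0.2] t 3.875 w 0.0308
rotvec [-0.0038  0.0031  0.0007] shift [-0.08 -0.06 -0.04] shift in goal axes [-0.08 -0.06 -0.04]
gauge tcp -0.1346 0.0006 0.0952 q [-0.07  0.67  1.57 -0.    0.9   1.7 ]
```

>>> arm_command([
  [0, 0, 0, 0, 0, 0, 0.8],
  [0, 0, 0, 0, 0, 0, 0.8],
  [0, 0, 0, 0, 0, 0, 0.8],
  [0, 0, 0, 0, 0, 0, 0.8],
], grip_force=25)

```text
time: 4.38
position: [0.6079, 0.0724, 0.0952]
tool_rot: [0.548, 0.448, -0.547, 0.447]
ft_force: [-0.1, -4.5, -2.2]
grip_width: 0.0106
```

```bash
python3 st.py -.135 0 .096
python3 - <<'E'
import numpy as np
t=np.linspace(0,2.1,22)
x=.225*(1-np.cos(t));z=.225*np.sin(t)
print(np.c_[t[1:],-np.diff(z)*100,np.diff(x)*100].round(2))
E
```

```text
pos [0.6079 0.0724 0.0952] F [-0.1 -4.5 -2.2] t 4.375 w 0.0106
rotvec [-0.0052 -0.0024 -0.0007] shift [-0.08 -0.09  0.29] shift in goal axes [-0.08 -0.09  0.29]
gauge tcp -0.1379 0.0009 0.0952 q [-0.06  0.67  1.57  0.    0.9   1.7 ]
[[ 0.1  -2.25  0.11]
 [ 0.2  -2.22  0.34]
 [ 0.3  -2.18  0.56]
 [ 0.4  -2.11  0.77]
 [ 0.5  -2.03  0.98]
 [ 0.6  -1.92  1.18]
 [ 0.7  -1.79  1.36]
 [ 0.8  -1.65  1.53]
 [ 0.9  -1.48  1.69]
 [ 1.   -1.31  1.83]
 [ 1.1  -1.12  1.95]
 [ 1.2  -0.92  2.05]
 [ 1.3  -0.71  2.13]
 [ 1.4  -0.49  2.19]
 [ 1.5  -0.27  2.23]
 [ 1.6  -0.05  2.25]
 [ 1.7   0.18  2.24]
 [ 1.8   0.4   2.21]
 [ 1.9   0.62  2.16]
 [ 2.    0.83  2.09]
 [ 2.1   1.04  2.  ]]
```

>>> arm_command([
  [-1.1, 0, 0.1, 0, 0, 0, 0.8],
  [-1.1, 0, 0.1, 0, 0, 0, 0.8],
  [-2.2, 0, 0.35, 0, 0, 0, 0.8],
  [-2.2, 0, 0.55, 0, 0, 0, 0.8],
], grip_force=30)

```text
time: 4.88
position: [0.6058, 0.0629, 0.1622]
tool_rot: [0.55, 0.449, -0.546, 0.446]
ft_force: [2.6, -0.7, -6.8]
grip_width: 0.0108
```

```bash
cat >> st.py <<'E'
v=np.array([(c*p[0]+s*p[1]),o["position"][2]+.019]);v-=[.09,.115];print("angle",np.arctan2(v[1],-v[0]).round(3),"rad",np.hypot(*v).round(4),"F",o["ft_force"].round(1),"M",o["moment"].round(2))
E
python3 st.py -.135 0 .096
```

```text
pos [0.6058 0.0629 0.1622] F [ 2.6 -0.7 -6.8] t 4.875 w 0.0108
rotvec [-0.0069 -0.0063  0.    ] shift [ 6.63 -0.08 -0.65] shift in goal axes [ 6.62 -0.07 -0.69]
gauge tcp -0.1281 0.0007 0.1622 q [-0.08  0.58  1.53  0.01  1.03  1.69]
angle 0.295 rad 0.228 F [ 2.6 -0.7 -6.8] M [ 0.16 -0.4   0.03]
```

Lifting well. Continuing along the arc.

>>> arm_command([
  [-2.1, 0, 0.8, 0, 0, 0, 0.8],
  [-2.0, 0, 1.0, 0, 0, 0, 0.8],
  [-1.9, 0, 1.2, 0, 0, 0, 0.8],
  [-1.8, 0, 1.35, 0, 0, 0, 0.8],
  [-1.65, 0, 1.55, 0, 0, 0, 0.8],
])

```text
time: 5.5
position: [0.5938, 0.0035, 0.2631]
tool_rot: [0.552, 0.448, -0.544, 0.446]
ft_force: [3.6, -0.9, -5.3]
grip_width: 0.0107
```

```bash
python3 st.py -.135 0 .096
```

```text
pos [0.5938 0.0035 0.2631] F [ 3.6 -0.9 -5.3] t 5.5 w 0.0107
rotvec [-0.0077 -0.0104 -0.0055] shift [16.77 -0.19 -6.58] shift in goal axes [16.71 -0.04 -6.75]
gauge tcp -0.0675 0.0004 0.2631 q [-0.19  0.44  1.47  0.01  1.23  1.58]
angle 0.815 rad 0.2296 F [ 3.6 -0.9 -5.3] M [ 0.2  -0.54 -0.02]
```

>>> arm_command([
  [-1.3, 0, 1.7, 0, 0, 0, 0.8],
  [-1.2, 0, 1.85, 0, 0, 0, 0.8],
  [-1.0, 0, 1.95, 0, 0, 0, 0.8],
  [-0.9, 0, 2.05, 0, 0, 0, 0.8],
  [-0.65, 0, 2.1, 0, 0, 0, 0.8],
  [-0.45, 0, 2.2, 0, 0, 0, 0.8],
])

```text
time: 6.25
position: [0.5686, -0.1205, 0.3261]
tool_rot: [0.554, 0.445, -0.542, 0.448]
ft_force: [4.3, -1.4, -7.6]
grip_width: 0.0111
```

```bash
python3 st.py -.135 0 .096
```

```text
pos [ 0.5686 -0.1205  0.3261] F [ 4.3 -1.4 -7.6] t 6.25 w 0.0111
rotvec [-0.0084 -0.0114 -0.0142] shift [ 23.23  -0.46 -19.13] shift in goal axes [ 23.01   0.03 -19.4 ]
gauge tcp 0.059 -0.0003 0.3261 q [-0.41  0.36  1.42  0.01  1.35  1.36]
angle 1.437 rad 0.2322 F [ 4.3 -1.4 -7.6] M [ 0.04 -0.57 -0.04]
```

>>> arm_command([
  [-0.1, 0, 2.2, 0, 0, 0, 0.8],
  [0.15, 0, 2.2, 0, 0, 0, 0.8],
  [0.3, 0, 2.2, 0, 0, 0, 0.8],
  [0.5, 0, 2.2, 0, 0, 0, 0.8],
  [0.7, 0, 2.1, 0, 0, 0, 0.8],
])

```text
time: 6.88
position: [0.5439, -0.2401, 0.3095]
tool_rot: [0.554, 0.441, -0.545, 0.45]
ft_force: [6.8, 1.1, -12.3]
grip_width: 0.0113
```

```bash
python3 st.py -.135 0 .096
```

```text
pos [ 0.5439 -0.2401  0.3095] F [  6.8   1.1 -12.3] t 6.875 w 0.0113
rotvec [-0.0126 -0.0025 -0.0172] shift [ 21.43  -0.63 -31.56] shift in goal axes [ 21.35   0.14 -31.62]
gauge tcp 0.1812 -0.0014 0.3095 q [-0.61  0.39  1.41  0.01  1.32  1.17]
angle 1.974 rad 0.2322 F [  6.8   1.1 -12.3] M [ 0.54 -1.3   0.08]
```

>>> arm_command([
  [0.8, 0, 1.9, 0, 0, 0, 0.8],
  [0, 0, 0, 0, 0, 0, 4.0],
  [0, 0, 0, 0, 0, 0, 4.0],
  [0, 0, 0, 0, 0, 0, 4.0],
])

```text
time: 7.38
position: [0.536, -0.2631, 0.2994]
tool_rot: [0.553, 0.442, -0.547, 0.447]
ft_force: [-0.1, 0.4, 0.4]
grip_width: 0.0331
```

```bash
python3 st.py -.135 0 .096
python3 - <<'E'
from h import *
im,d=optics.camera("scene");cv2.imwrite("pics/s2.png",cv2.resize(im[90:310,130:330],None,fx=2.7,fy=2.7,interpolation=cv2.INTER_CUBIC))
E
```

```text
pos [ 0.536  -0.2631  0.2994] F [-0.1  0.4  0.4] t 7.375 w 0.0331
rotvec [-0.0163 -0.0032 -0.0105] shift [ 20.45  -0.31 -33.96] shift in goal axes [ 20.34   0.46 -34.02]
gauge tcp 0.2052 -0.0046 0.2994 q [-0.65  0.41  1.42  0.01  1.31  1.13]
angle 2.086 rad 0.2338 F [-0.1  0.4  0.4] M [ 0.03 -0.01 -0.  ]
```

View pics/s2.png

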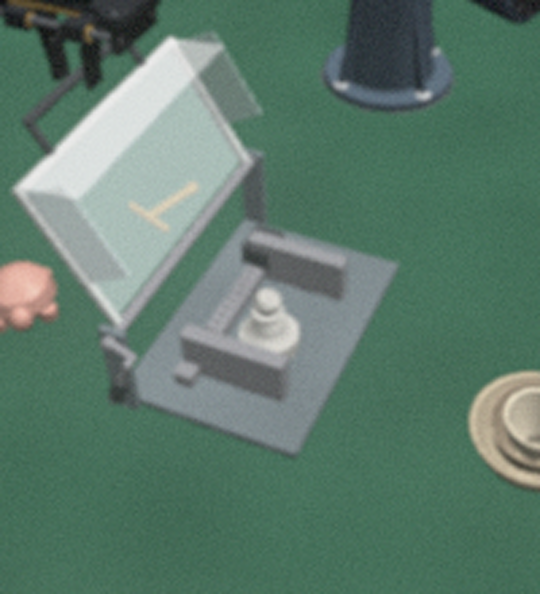

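The hood rests on its stop and the force is about zero. In the crop, the sliding jaw's top edge runs from (250,233) to (346,258), and the pawn's head is at (268,297).

>>> arm_command([
  [-2, 0, 0, 0, 0, 0, 4.0],
  [-4, 0, 0, 0, 0, 0, 4.0],
  [-5, 0, 0, 0, 0, 0, 4.0],
  [0, 0, 0, 0, 0, 0, 0],
])

```text
time: 7.92
position: [0.5331, -0.2638, 0.4134]
tool_rot: [0.551, 0.443, -0.548, 0.447]
ft_force: [1.0, -0.5, 0.2]
grip_width: 0.0355
```

```bash
python3 st.py -.06 -.13 .42
python3 - <<'E'
from h import *
g=np.load("g.npy");c,s=np.cos(g[2]),np.sin(g[2])
for u,v,z in((250,233,.074),(346,258,.074),(343,272,.074),(268,297,.083),(290,368,.074),(187,332,.074)):
    q=pt("scene",130+u/2.7,90+v/2.7,z=z)[:2]-g[:2];print(u,v,(c*q[0]+s*q[1]).round(4),(-s*q[0]+c*q[1]).round(4))
E
```

```text
pos [ 0.5331 -0.2638  0.4134] F [ 1.  -0.5  0.2] t 7.925 w 0.0355
rotvec [-0.0157  0.0002 -0.0077] shift [ -0.76 -12.68 -26.45] shift in goal axes [ -0.66 -12.27 -26.64]
gauge tcp 0.2064 -0.0073 0.4134 q [-0.65  0.33  1.24  0.    1.57  1.13]
angle 1.922 rad 0.3381 F [ 1.  -0.5  0.2] M [0.01 0.   0.04]
250 233 0.0444 -0.0722
346 258 -0.0802 -0.0767
343 272 -0.0858 -0.0532
268 297 -0.0263 0.0256
290 368 -0.0888 0.1045
187 332 0.0373 0.1013
```

>>> arm_command([
  [0, -1.8, -4.4, -0.015, 0, -0.007, 0],
  [0, -1.8, -4.4, 0, 0, 0, 0],
  [0, -1.8, -4.4, 0, 0, 0, 0],
  [0, -1.8, -4.4, 0, 0, 0, 0],
  [0, -1.8, -4.4, 0, 0, 0, 0],
  [0, -1.8, -4.4, 0, 0, 0, 0],
  [0, 0, 0, 0, 0, 0, 0],
])

```text
time: 8.8
position: [0.4728, 0.0232, 0.4084]
tool_rot: [-0.544, -0.45, 0.549, -0.447]
ft_force: [-0.6, 0.0, 0.5]
grip_width: 0.0002
```

```bash
python3 st.py -.06 -.115 .3
```

```text
pos [0.4728 0.0232 0.4084] F [-0.6  0.   0.5] t 8.8 w 0.0002
rotvec [-0.001   0.0041  0.0083] shift [10.84  0.8   0.3 ] shift in goal axes [10.84  0.71  0.35]
gauge tcp -0.0635 -0.1221 0.4084 q [-0.18  0.14  1.51 -0.    1.51  1.58]
angle 1.114 rad 0.3481 F [-0.6  0.   0.5] M [ 0.   -0.04  0.04]
```

>>> arm_command([
  [4, 0.3, 0.3, 0, 0, 0.008, 0],
  [5.5, 0, 0, 0, 0, 0, 0],
  [5.5, 0, 0, 0, 0, 0, 0],
  [5.5, 0, 0, 0, 0, 0, 0],
  [4, 0, 0, 0, 0, 0, 0],
  [0, 0, 0, 0, 0, 0, 0],
])

```text
time: 9.55
position: [0.4768, 0.0122, 0.157]
tool_rot: [-0.545, -0.445, 0.548, -0.453]
ft_force: [0.2, 0.4, -0.3]
grip_width: 0.0003
```

```bash
python3 st.py -.06 -.115 .045;python3 - <<'E'
from h import *
im,d=optics.camera("scene");cv2.imwrite("pics/s3.png",cv2.resize(im[90:310,130:330],None,fx=2.7,fy=2.7,interpolation=cv2.INTER_CUBIC))
E
```

```text
pos [0.4768 0.0122 0.157 ] F [ 0.2  0.4 -0.3] t 9.55 w 0.0003
rotvec [-0.0002  0.0107 -0.0051] shift [11.19  0.05 -0.78] shift in goal axes [11.2   0.11 -0.66]
gauge tcp -0.0534 -0.1161 0.157 q [-0.2   0.43  1.87 -0.01  0.84  1.57]
angle 0.402 rad 0.1558 F [ 0.2  0.4 -0.3] M [ 0.03  0.03 -0.03]
```

View pics/s3.png

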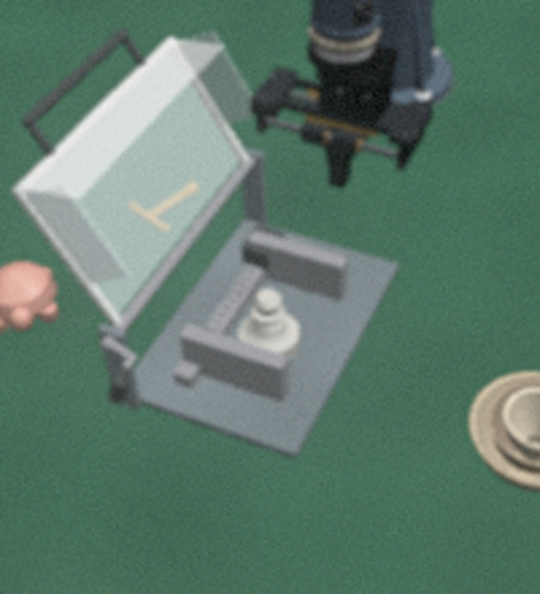

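The hood stands open by itself and the gripper is at (340,150) in the crop, behind the jaw. I'll descend there.

>>> arm_command([
  [3, 0, -0.6, 0, 0, 0, 0],
  [3, 0, 0, 0, 0, 0, 0],
  [3, 0, 0, 0, 0, 0, 0],
  [1.8, 0, 0, 0, 0, 0, 0],
  [0, 0, 0, 0, 0, 0, 0],
])

```text
time: 10.22
position: [0.4933, 0.0121, 0.0581]
tool_rot: [0.551, 0.436, -0.542, 0.461]
ft_force: [-0.5, 0.6, 0.5]
grip_width: 0.0002
```

```bash
python3 st.py -.06 -.09 .045
```

```text
pos [0.4933 0.0121 0.0581] F [-0.5  0.6  0.5] t 10.225 w 0.0002
rotvec [-0.0001  0.0122 -0.0357] shift [ 1.34  0.94 -0.36] shift in goal axes [ 1.31  0.99 -0.35]
gauge tcp -0.0565 -0.0999 0.0581 q [-0.19  0.62  1.92 -0.02  0.56  1.59]
angle -0.253 rad 0.1513 F [-0.5  0.6  0.5] M [ 0.05  0.07 -0.04]
```

>>> arm_command([
  [0, -0.4, -0.3, 0, 0.012, -0.036, 0],
  [0, 0, 0, 0, 0, 0, 0],
  [1.2, 0, 0, 0, 0, 0, 0],
  [0, 0, 0, 0, 0, 0, 0],
])

```text
time: 10.72
position: [0.4948, 0.0144, 0.0508]
tool_rot: [0.549, 0.446, -0.544, 0.452]
ft_force: [0.8, -0.4, -0.3]
grip_width: 0.0006
```

```bash
python3 st.py -.06 -.09 .045
```

```text
pos [0.4948 0.0144 0.0508] F [ 0.8 -0.4 -0.3] t 10.725 w 0.0006
rotvec [ 0.0003  0.0006 -0.0117] shift [ 0.59  0.87 -0.09] shift in goal axes [ 0.58  0.88 -0.09]
gauge tcp -0.0591 -0.0988 0.0508 q [-0.2   0.64  1.9  -0.    0.59  1.57]
angle -0.294 rad 0.1558 F [ 0.8 -0.4 -0.3] M [0.06 0.02 0.01]
```

>>> arm_command([
  [0, 0.4, 0, 0, 0, -0.011, 0],
  [0, 0.4, 0, 0, 0, 0, 0],
  [0, 0.4, 0, 0, 0, 0, 0],
  [0, 0.4, 0, 0, 0, 0, 0],
  [0, 0.4, 0, 0, 0, 0, 0],
  [0, 0.4, 0, 0, 0, 0, 0],
])

```text
time: 11.48
position: [0.5155, 0.0104, 0.0504]
tool_rot: [-0.544, -0.451, 0.548, -0.447]
ft_force: [-2.7, -0.2, 2.0]
grip_width: 0.0006
```

```bash
python3 st.py -.06 -.05 .045
```

```text
pos [0.5155 0.0104 0.0504] F [-2.7 -0.2  2. ] t 11.475 w 0.0006
rotvec [0.0008 0.001  0.009 ] shift [ 0.51  2.77 -0.09] shift in goal axes [ 0.54  2.77 -0.09]
gauge tcp -0.0591 -0.0777 0.0504 q [-0.2   0.66  1.83 -0.    0.65  1.57]
angle -0.297 rad 0.156 F [-2.7 -0.2  2. ] M [ 0.07  0.45 -0.03]
```

Contact at about 3 N, so the jaw is sliding.

>>> arm_command([
  [0, 0.4, 0, 0, 0, 0.009, 0],
  [0, 0.4, 0, 0, 0, 0, 0],
  [0, 0.4, 0, 0, 0, 0, 0],
  [0, 0.4, 0, 0, 0, 0, 0],
  [0, 0.4, 0, 0, 0, 0, 0],
  [0, 0.4, 0, 0, 0, 0, 0],
  [0, 0.4, 0, 0, 0, 0, 0],
])

```text
time: 12.35
position: [0.5447, 0.0045, 0.0502]
tool_rot: [-0.546, -0.449, 0.546, -0.449]
ft_force: [-2.4, 0.7, 1.6]
grip_width: 0.0007
```

```bash
python3 st.py -.06 -.016 .05
```

```text
pos [0.5447 0.0045 0.0502] F [-2.4  0.7  1.6] t 12.35 w 0.0007
rotvec [ 0.0007  0.0011 -0.0001] shift [ 0.02  3.19 -0.1 ] shift in goal axes [ 0.02  3.19 -0.1 ]
gauge tcp -0.059 -0.0479 0.0502 q [-0.2   0.68  1.77 -0.    0.69  1.57]
angle -0.298 rad 0.1559 F [-2.4  0.7  1.6] M [ 0.06  0.5  -0.06]
```

>>> arm_command([
  [0, 0.25, 0, 0, 0, 0, 0],
  [0, 0.25, 0, 0, 0, 0, 0],
  [0, 0.25, 0, 0, 0, 0, 0],
  [0, 0.25, 0, 0, 0, 0, 0],
  [0, 0.25, 0, 0, 0, 0, 0],
  [0, 0.25, 0, 0, 0, 0, 0],
  [0, 0.25, 0, 0, 0, 0, 0],
  [0, 0.25, 0, 0, 0, 0, 0],
])

```text
time: 13.35
position: [0.5626, 0.001, 0.0499]
tool_rot: [-0.544, -0.451, 0.548, -0.448]
ft_force: [-5.2, 0.5, 3.4]
grip_width: 0.0005
```

```bash
python3 st.py -.06 -.016 .05;python3 - <<'E'
from h import *
im,d=optics.camera("scene");cv2.imwrite("pics/s4.png",cv2.resize(im[90:310,130:330],None,fx=2.7,fy=2.7,interpolation=cv2.INTER_CUBIC))
E
```

```text
pos [0.5626 0.001  0.0499] F [-5.2  0.5  3.4] t 13.35 w 0.0005
rotvec [0.0011 0.0013 0.0066] shift [-0.02  1.37 -0.09] shift in goal axes [-0.01  1.37 -0.1 ]
gauge tcp -0.059 -0.0297 0.0499 q [-0.2   0.7   1.72 -0.    0.73  1.57]
angle -0.3 rad 0.156 F [-5.2  0.5  3.4] M [-0.02  0.81 -0.03]
```

View pics/s4.png

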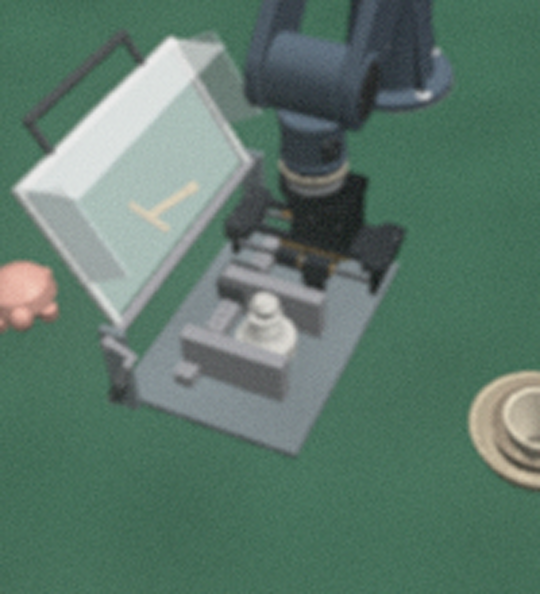

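The pawn, with its head at (264,305), is upright and being pushed along.

>>> arm_command([
  [0, 0.2, 0, 0, 0, 0.006, 0],
  [0, 0.2, 0, 0, 0, 0, 0],
  [0, 0.2, 0, 0, 0, 0, 0],
  [0, 0.2, 0, 0, 0, 0, 0],
  [0, 0.2, 0, 0, 0, 0, 0],
])

```text
time: 14.02
position: [0.573, -0.0011, 0.0498]
tool_rot: [-0.546, -0.449, 0.547, -0.449]
ft_force: [-4.8, 0.2, 3.3]
grip_width: 0.0004
```

>>> arm_command([
  [0, 0.15, 0, 0, 0, 0, 0],
  [0, 0.15, 0, 0, 0, 0, 0],
])

```text
time: 14.28
position: [0.5762, -0.0018, 0.0498]
tool_rot: [-0.546, -0.449, 0.547, -0.449]
ft_force: [-3.9, 0.9, 3.3]
grip_width: 0.0005
```

```bash
python3 st.py -.06 -.016 .05
```

```text
pos [ 0.5762 -0.0018  0.0498] F [-3.9  0.9  3.3] t 14.275 w 0.0005
rotvec [0.001  0.0014 0.0005] shift [-0.02 -0.02 -0.1 ] shift in goal axes [-0.02 -0.02 -0.1 ]
gauge tcp -0.059 -0.0158 0.0498 q [-0.2   0.71  1.68 -0.    0.75  1.57]
angle -0.301 rad 0.156 F [-3.9  0.9  3.3] M [-0.01  0.82 -0.03]
```

Not seated yet. I'll go on in 1 mm steps until the force rises.

>>> arm_command([
  [0, 0.1, 0, 0, 0, 0, 0],
  [0, 0.1, 0, 0, 0, 0, 0],
])

```text
time: 14.52
position: [0.5769, -0.0019, 0.0497]
tool_rot: [-0.545, -0.45, 0.547, -0.449]
ft_force: [-7.5, 0.6, 4.3]
grip_width: 0.0006
```

>>> arm_command([
  [0, 0.1, 0, 0, 0, 0, 0],
  [0, 0.1, 0, 0, 0, 0, 0],
])

```text
time: 14.78
position: [0.5769, -0.0018, 0.0497]
tool_rot: [-0.544, -0.451, 0.548, -0.447]
ft_force: [-7.2, 0.6, 4.0]
grip_width: 0.0006
```

>>> arm_command([
  [0, 0.1, 0, 0, 0, 0, 0],
])

```text
time: 14.9
position: [0.5769, -0.0018, 0.0496]
tool_rot: [-0.543, -0.452, 0.549, -0.447]
ft_force: [-6.0, 0.6, 5.0]
grip_width: 0.0002
```

>>> arm_command([
  [0, 0.25, 0, 0, 0, 0.01, 0],
  [0, 0.25, 0, 0, 0, 0, 0],
])

```text
time: 15.15
position: [0.5769, -0.0017, 0.0492]
tool_rot: [-0.543, -0.452, 0.549, -0.447]
ft_force: [-8.6, 0.6, 5.2]
grip_width: 0.0004
```

```bash
python3 st.py -.06 -.016 .05;python3 - <<'E'
from h import *
im,d=optics.camera("scene");cv2.imwrite("pics/s5.png",cv2.resize(im[180:250,180:255],None,fx=8,fy=8,interpolation=cv2.INTER_CUBIC))
E
```

```text
pos [ 0.5769 -0.0017  0.0492] F [-8.6  0.6  5.2] t 15.15 w 0.0004
rotvec [0.0019 0.0018 0.0113] shift [-0.08 -0.09 -0.08] shift in goal axes [-0.08 -0.09 -0.08]
gauge tcp -0.0592 -0.0151 0.0492 q [-0.2   0.71  1.67 -0.    0.76  1.57]
angle -0.304 rad 0.1563 F [-8.6  0.6  5.2] M [ 0.14  1.37 -0.02]
```

View pics/s5.png

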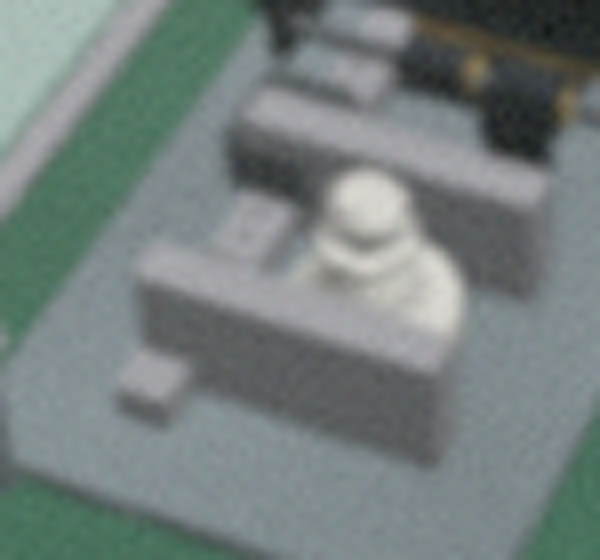

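Run:
```python
from h import *
g=np.load("g.npy");c,s=np.cos(g[2]),np.sin(g[2])
for n,u,v,z in(("slide face L",235,130,.074),("slide face R",540,203,.074),("slide back L",258,92,.074),("slide back R",547,175,.074),("fix in L",160,243,.074),("fix in R",455,332,.074),("fix out L",140,283,.074),("fix out R",440,370,.074),("head",367,200,.083)):
    q=pt("scene",180+u/8-.5,180+v/8-.5,z=z)[:2]-g[:2];print(n,(c*q[0]+s*q[1]).round(4),(-s*q[0]+c*q[1]).round(4))
for P in ((-75,15,74),(50,15,74),(-75,85,74),(50,85,74),(-30,50,97)):
    u=np.array(proj("scene",W(g,np.array(P)/1000)));print(P,((u-180+.5)*8).round(0))
```

```text
slide face L 0.0443 0.0258
slide face R -0.0808 0.0157
slide back L 0.0457 0.0034
slide back R -0.0774 0.0011
fix in L 0.0426 0.09
fix in R -0.0777 0.0873
fix out L 0.0398 0.1107
fix out R -0.0802 0.1059
head -0.0235 0.0473
(-75, 15, 74) [527. 197.]
(50, 15, 74) [235. 108.]
(-75, 85, 74) [451. 325.]
(50, 85, 74) [149. 228.]
(-30, 50, 97) [378. 184.]
```

>>> arm_command([
  [0, 0.5, 0, 0, 0, 0.011, 0],
  [0, 0.5, 0, 0, 0, 0.0, 0],
])

```text
time: 15.45
position: [0.5768, -0.0014, 0.0482]
tool_rot: [-0.54, -0.455, 0.551, -0.444]
ft_force: [-11.5, 1.3, 8.8]
grip_width: 0.0005
```

```bash
python3 st.py -.06 -.016 .05
```

```text
pos [ 0.5768 -0.0014  0.0482] F [-11.5   1.3   8.8] t 15.45 w 0.0005
rotvec [0.0027 0.0021 0.0226] shift [-0.18 -0.07 -0.06] shift in goal axes [-0.18 -0.07 -0.06]
gauge tcp -0.0594 -0.0153 0.0482 q [-0.19  0.72  1.67 -0.    0.78  1.57]
angle -0.31 rad 0.1569 F [-11.5   1.3   8.8] M [ 0.19  1.9  -0.04]
```

The jaw stays put at 11.5 N, well above the sliding load, so it is seated. I'll back off and rise.

>>> arm_command([
  [0, -0.3, 0, 0, 0, 0.0, 0],
  [0, -0.8, 0, 0, 0, 0.02, 0],
  [0, -1.2, 0, 0, 0, 0, 0],
  [0, -1.2, 0, 0, 0, 0, 0],
  [-2, -0.5, 0, 0, 0, 0, 0],
  [-4, 0, 0, 0, 0, 0, 0],
  [-5, 0, 0, 0, 0, 0, 0],
  [-5, 0, 0, 0, 0, 0, 0],
  [-5, 0, 0, 0, 0, 0, 0],
  [0, 0, 0, 0, 0, 0, 0],
])

```text
time: 16.7
position: [0.5427, 0.0058, 0.2653]
tool_rot: [0.551, 0.442, -0.54, 0.456]
ft_force: [1.0, 1.1, -1.2]
grip_width: 0.0005
```

```bash
python3 st.py -.06 -.016 .05;python3 - <<'E'
from h import *
im,d=optics.camera("scene");cv2.imwrite("pics/s6.png",cv2.resize(im[90:310,130:360],None,fx=2.7,fy=2.7,interpolation=cv2.INTER_CUBIC))
E
```

```text
pos [0.5427 0.0058 0.2653] F [ 1.   1.1 -1.2] t 16.7 w 0.0005
rotvec [ 0.0018  0.0005 -0.0253] shift [ 2.161e+01  2.870e+00 -1.000e-02] shift in goal axes [ 2.153e+01  3.410e+00 -1.000e-02]
gauge tcp -0.0599 -0.0501 0.2653 q [-0.19  0.36  1.61 -0.    1.15  1.57]
angle 0.846 rad 0.2261 F [ 1.   1.1 -1.2] M [ 0.01  0.04 -0.02]
```

View pics/s6.png

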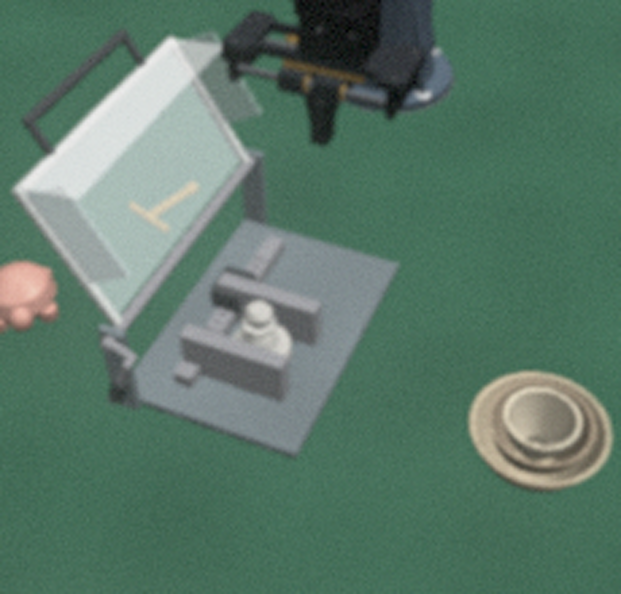

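The hood is open, the pawn's head at (259,313) is upright between the jaws, the bystanders have not moved, and the arm is clear.

```bash
python3 -c "
from h import *
print(robot.get_obs()['ft_force'].round(1));print(workorder.hand_in())"
```

```text
[ 0.3  0.6 -0.2]
the job is handed in; nothing more can be done
None
```

I opened the hood and closed the jaw on the pawn, then handed the job in at about 17 s of the 56 s allowed. The hand-in gives no verdict.

- **Hood:** I gripped the lifting bar and swung it to about 2.09 rad by the TCP position, then let go. The bar slipped several millimetres in the fingers on the way. Pictures after release show the hood staying open by itself.
- **Jaw and pawn:** I pushed the jaw until it stopped. It slid at about 3–5 N and then did not move at 11.5 N, so I took it as seated. I never read the jaw's travel directly. The last close-up gave a gap between the jaws of about 64–72 mm, noisy but consistent with the 70 mm that just touches the foot. The pawn's axis was at about x = -24, y = 47 mm in the gauge frame. The y value is close to the 46.5 mm limit, and that view is a few millimetres off.
- **Final checks:** The last picture shows the hood open and the pawn upright between the jaws. The bowls, tortoise and chuck key are where they were. The arm is clear, with the measured force near zero.

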